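Hold a bayonet test collar home on the leak-test turret

ROBOT

A 7-joint arm with a two-finger parallel gripper is mounted at the origin on the work surface. World frame = base frame: x ahead of the robot, y to its left, z up, the work surface at z = 0. Lengths are in m, angles in degrees, forces in N, time in s.
With the tool pointing down it reaches from about 0.35 to 0.9 m from the base axis. Payload 19.9 kg.
Tool frame: the origin (TCP) lies on the centre line of the jaws, within the pads' length; the fingertips stand 22 mm ahead of it and the grasp point (between the pads) lies 3 mm ahead of it; z points along the fingers, y is the line along which they close (so a half turn about z gives the same grasp; the last joint's range is limited). The gripper opens to 85 mm and grips with 20 to 120 N. Pads are 22 mm wide; open, the fingers measure 114 mm over their backs; the gripper's body (76 mm by 85 mm) begins 54 mm behind the grasp point. The pads swing forward as they close: fully open they stand 13 mm farther back than shut.
Start: joints at [-78.638, 23.915, -0.59, 92.452, 0.269, 63.638, -3.037], TCP at [0.148, 0.607, 0.253] pointing down, gripper open.
Joint ranges: [-161.28, 161.28], [-22.2, 115.67], [-73.04, 71.86], [3.21, 147.25], [-68.34, 248.33], [10.77, 114.83], [-161.83, 161.83]. Speed limits (degrees/s): [108.29, 108.29, 136.94, 136.94, 172.46, 172.46, 172.46].

INTERFACE

Orientations are given as a 3x3 rotation matrix whose columns are the frame's x, y, z axes.
In Python, from rig import r gives the robot as it stands.
- The arm moves only by the tool servo_tool, never from a script. Its argument "deltas" is a list of rows, each an object with "delta_pos": the shift along the tool's x, y, z in mm, a list of three; "rotation": the turn, a rotation vector about the tool's x, y, z in rad, a list of three. In form: [{"delta_pos": [tx, ty, tz], "rotation": [rx, ry, rz]}, ...]. A call has 1 to 20 rows; each row is the pose to reach, as a shift and turn from the pose commanded when the call began, along the tool's axes at that moment; what a row does not reach only later rows make up. A row lasts 1/10 s, in which the tool goes at most 50 mm and 8.59 degrees, less where a joint would pass 70% of its speed; a pose out of reach is approached as far as the arm can. A call with a gripper value outside its range is refused whole. "gripper" is the opening, from -1 (shut) to 1 (fully open), set as the call begins (left out, the last holds). The fingers move at their own pace and stop on an object; "grip_force" is the grip in N (left out, the last holds). Time passes only in rows, so rows that repeat a pose let the fingers close. It gives the time, the measured TCP pose, the force, the opening and the grip force at its end, in the units of the state.
- r.get_obs(): the state, without advancing time (a new reading comes with each control period).
- r.snapshot(name): name is "scene" or "top" or "wrist"; returns a dict with "pixels" (480x640x3 uint8, blue, green, red), "z_map" (480x640 float32, m along the optical axis (not along the pixel's ray), 0 where there is no reading), "mtx" (3x3 intrinsics, pixels), "eye" and "orientation" of the camera in the world; the wrist camera has in their place "hand_eye" (4x4, takes a point from camera to tool coordinates, whose origin is the TCP and whose axes are the flange's). Camera axes: x right, y down, z forward; pixel columns grow to the right and rows downward; lengths in m; the calibration is good to about 2 mm. A picture is of the moment at which its call begins: read the wrist's pose just before it.
- r.finish_job(): hands the job in; it is judged then, once.
Trained networks look in a picture, given as the dict that the camera call returned (one of the last four; its "shot" number tells which), for a name from the list of things; names that differ only in an ending like _2 or _b are one class to them, and where a whole thing is asked for, a point or a joint stands for the part that bears it (a point fixed in the world has none). Each returns a list of dicts, best first, with "conf" (0 to 1); they miss things now and then, are a little off and sometimes report something else, mostly with a low value. They report only what shows in the picture. A call takes as long as a camera call.
- r.spot_in(picture, label): "centre" ([row, column] as shares, 0 to 1, of the picture: columns of its width, rows of its height, amid what is visible of it).
The state is a dict: "time": time; "joint_pos": joint angles; "dq": joint speeds; "joint_torque": joint torques, N m; "eef_pos": TCP position; "tcp_rot": TCP orientation; "wrist_force": force on the tool from outside, world axes, zero at the start; "moment": the same for the moment, N m; "opening": finger opening in m; "finger_force": force on a finger pad.
Only numpy, scipy, OpenCV 4.12 (cv2) and the standard library are available. Lean on these libraries where they do the work, as an engineer would, in place of code of your own. Each camera call takes 0.05 s, during which the arm holds its last target. There are 200 camera calls.

TASK

Turn the leak-test turret clockwise (seen from above) by its black knob, click by click, until the brass port stands clicked in at the red pointer. Then take the knurled collar from the tray, set it over the brass port and, pressing lightly, turn it until its hidden keyways drop over the port's pins; push it down fully home, without forcing it, against the spring and finish while still holding it there. Keep the collar upright and leave the other things where they are.

Things in the scene. Friction and masses are not known exactly. Their poses are not given: they have to be found in the camera images.
- turret (a joint): angle of the aluminium turret disc (244 mm across, top face 44 mm above the bench) on its green stand, rad, positive counter-clockwise from above. Detents at 0 (brass port at the red pointer), 1.05 and 2.09; starts in or near one of the last two, rarely part way between. One click is 1.05 rad; it takes about 0.35 N m, and past half way it snaps on by itself. A stop keeps it from going much below 0
- station (a point): fixed point on the stand, level with the turret's top face, 88 mm from the turret axis: where port is when the turret is at 0. x axis points from the turret axis outward to the red pointer (red diamond on a green block, 146 mm from the axis, 54 mm high), z up
- port (a point): foot of the brass port's axis on the turret's top face, 88 mm from the turret axis; turns with the turret, x outward from the turret axis, z up. The port is a brass spigot 31 mm in diameter, 38 mm tall, its top 6 mm coned to 23 mm, with three pins and an orange spring ring round it. The other five stations carry plugs 17 mm tall
- pins (a point): point on the port's axis level with the top of its three pins, 26.5 mm above port. The pins are steel, 5 mm thick, 120 degrees apart, and stand out to 22.5 mm from the axis; their direction differs from start to start. The collar rests on them, underside at this point, when its keyways are off the pins
- knob (a point): centre of the black bar knob on the turret axis, 101 mm above the bench; turns with the turret. The bar is 20 mm wide (along this point's x), 60 mm long (along its y) and 34 mm tall; x points to the brass port. Clear space from 40 mm above the turret's top face upwards all round it
- spring_ring (a joint): how far the brass port's orange spring ring (54 mm across, top 14 mm above port at rest) is pressed down, m: 0 at rest, 0.006 with the collar fully home, at most 0.008. Pushes back 4 N at first, 10 N at 0.006, enough to lift the collar off home if let go
- collar: dark steel knurled collar (cap with a blue disc on top), 54 mm diameter, 52 mm tall, 0.18 to 0.33 kg, standing mouth down in the tray; origin at the centre of its underside, z up. Lower 30 mm: hollow skirt 53 mm across, bore 34.4 mm. On the port, keyways over the pins, it drops from 26.5 mm to 14 mm above port (spring ring), and is fully home at 8 mm, stopped by the port's top
- collar_grip (a point): point on the collar's axis 41 mm above its underside, middle of its solid upper 22 mm, where to grip it. Three keyways 10 mm wide and 6 mm deep, 120 degrees apart, run the full height inside the skirt; they cannot be seen and their direction is not told: find them by turning the collar, pressed lightly on the pins, up to 120 degrees
- tray: aluminium tray 220 x 350 x 18 mm high, floor and walls 3 mm thick, fixed; origin at the centre of its underside. The collar stands on its floor among two other fittings
- hex_plug: bystander in the tray: steel plug 36 mm wide, 30 mm tall; origin at the centre of its underside
- coupling: bystander in the tray: brass coupling 30 mm wide, 40 mm tall; origin at the centre of its underside
- oil_bottle: bystander: yellow bottle 56 mm wide, 150 mm tall; origin at its underside
- grease_jar: bystander: amber jar 70 mm wide, 60 mm tall; origin at its underside
- wrench: bystander: wrench lying on the bench
- screwdriver: bystander: screwdriver lying on the bench

How it is judged (in metres and radians):
On the way, in this order (a step that is already met when the one before it is completed fails the run):
1. the turret is clicked in with the brass port at the red pointer (value of joint turret between -0.1 and 0.1 rad), for 0.2 s.
2. the collar is lifted out of the tray (height (world z) of collar above 0.04 m and contact force between collar and tray below 0.1 N), for 0.1 s.
3. the collar is pushed fully home on the brass port, held by the robot (z of collar in the frame of port below 0.0105 m and horizontal distance between collar and port below 0.004 m and value of joint spring_ring above 0.0035 m and contact force between the fingers and collar above 2 N), for 0.3 s.
At the end, for the whole second after the job is handed in: fingers hold the collar (over 2 N) on the brass port: underside under 10.5 mm above the turret face (home is 8), within 4 mm of the port axis, upright within 0.12 rad, under 20 mm/s, spring ring pressed over 3.5 mm, turret within 0.1 rad of the pointer detent (all of step 1 and all of step 3 and angle between collar's own z axis and vertical below 0.12 rad and linear speed of collar below 0.02 m/s); the arm keeps its last pose, push and grip.
It fails at once if the collar is tipped over (more than 0.6 rad) (angle between collar's own z axis and vertical above 0.6 rad).
It fails at once if another thing is moved more than 40 mm (distance of any of hex_plug, coupling, oil_bottle, grease_jar, wrench, screwdriver from where it was at the start of the episode above 0.04 m).
It fails at once if the collar is forced onto the turret with more than 150 N (contact force between collar and turret above 150 N).
It also fails if it takes over 72 s, if anything falls off the work surface, if the arm or the gripper's body presses on something with over 40 N, if the wrist force passes 120 N, or if a joint passes its speed limit or range.

## Working session

There is one attempt and no reset: what is moved stays moved. The work goes in short steps, Python scripts to look and compute and a tool call to move; the robot and the scene stay as the last step left them, time stands still between calls to the robot, and variables do not carry over. Pictures are saved under pics/ and viewed, at most 10 in all, crops included, and the job is handed in when it is done.

Besides the shell and the picture viewer there is one more tool, called after "Request:" by a JSON object that holds its "api" and its "payload", one argument or row to a line. servo_tool: Moves the arm, as the interface text tells. Its arguments: {"type":"object","properties":{"deltas":{"type":"array","items":{"type":"object","properties":{"delta_pos":{"type":"array","items":{"type":"number"}},"rotation":{"type":"array","items":{"type":"number"}}}}},"gripper":{"type":"number"},"grip_force":{"type":"number"}},"required":["deltas"]}

```bash
mkdir -p pics
cat > h.py <<'E'
import numpy as np, cv2
from rig import r
def cloud(s,o=None):
    K=s["mtx"];z=s["z_map"];v,u=np.mgrid[0:480,0:640]
    P=np.stack([(u-K[0][2])*z/K[0][0],(v-K[1][2])*z/K[1][1],z],-1)
    if "hand_eye" in s:
        H=np.array(s["hand_eye"]);P=P@H[:3,:3].T+H[:3,3]
        return P@np.array(o["tcp_rot"]).T+np.array(o["eef_pos"])
    R=np.array(s["orientation"])
    return P@R.T+np.array(s["eye"])
E
python3 - <<'E'
from h import *
o=r.get_obs();print(o)
for n in ("top","scene"):
    s=r.snapshot(n);P=cloud(s);cv2.imwrite(f"pics/{n}0.png",s["pixels"]);np.save(f"{n}0.npy",P)
    for l in ["turret","port","knob","station","collar","tray","spring_ring","hex_plug","coupling","oil_bottle","grease_jar"]:
        for d in r.spot_in(s,l)[:2]:
            a,b=d["centre"];i,j=int(a*480),int(b*640)
            print(n,l,round(d["conf"],2),i,j,P[i,j].round(3))
E
```

```text
{'time': 0.0, 'joint_pos': array([-78.6394593 ,  23.94859183,  -0.59046139,  92.48550405,
         0.26960936,  63.63825822,  -3.03715252]), 'dq': array([-0.12074791,  0.05592758, -0.01147119, -0.04580587,  0.06898579,
       -0.12751094,  0.07948796]), 'joint_torque': array([ 5.27451874e-06, -8.64429331e+01,  6.78681750e-01, -4.34905744e+01,
        1.90418173e-02,  7.18091833e-03, -3.82589789e-06]), 'eef_pos': array([0.14836181, 0.60680394, 0.25265437]), 'tcp_rot': array([[-9.71391647e-01,  2.37483109e-01, -2.00022836e-04],
       [ 2.37483174e-01,  9.71390882e-01, -1.22289431e-03],
       [-9.61163847e-05, -1.23541138e-03, -9.99999232e-01]]), 'wrist_force': array([0.02264503, 0.55601458, 0.64314216]), 'moment': array([ 0.02219558, -0.026387  ,  0.00978617]), 'finger_force': 0.0, 'opening': 0.08562349212637735}
top turret 0.57 270 395 [ 0.492 -0.172  0.115]
top port 0.68 269 394 [ 0.494 -0.169  0.118]
top knob 0.86 265 390 [ 0.503 -0.16   0.119]
top station 0.63 270 391 [ 0.492 -0.17   0.068]
top station 0.55 361 464 [ 0.277 -0.359  0.026]
top collar 0.94 256 239 [0.514 0.195 0.055
[... 452 characters left out ...]
 234 [ 0.513 -0.18   0.046]
scene port 0.61 242 235 [ 0.529 -0.173  0.047]
scene knob 0.7 239 234 [ 0.522 -0.177  0.05 ]
scene knob 0.63 272 411 [0.524 0.222 0.007]
scene station 0.83 246 233 [ 0.533 -0.178  0.039]
scene collar 0.72 260 403 [0.53  0.203 0.043]
scene tray 0.88 273 410 [0.523 0.22  0.003]
scene tray 0.4 189 188 [ 0.279 -0.377  0.019]
scene spring_ring 0.48 257 216 [ 0.6   -0.194  0.056]
scene hex_plug 0.7 268 445 [0.503 0.296 0.011]
scene hex_plug 0.47 263 353 [0.53  0.094 0.021]
scene coupling 0.82 261 355 [0.528 0.099 0.025]
scene coupling 0.72 246 232 [ 0.539 -0.178  0.043]
scene oil_bottle 0.9 327 329 [0.797 0.084 0.078]
scene grease_jar 0.81 327 237 [ 0.801 -0.09   0.055]
```

View pics/top0.png

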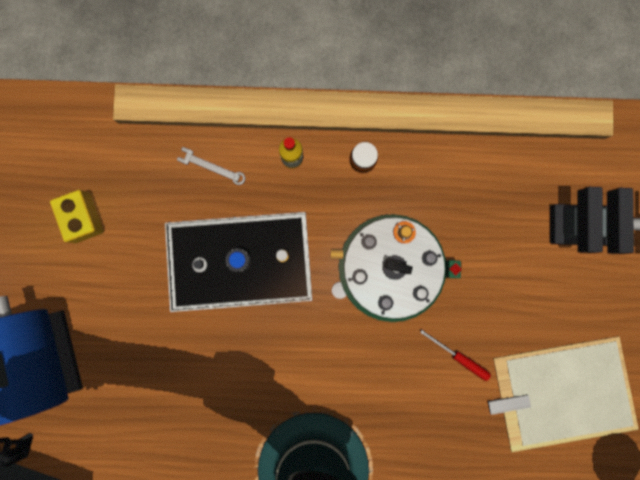

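View pics/scene0.png

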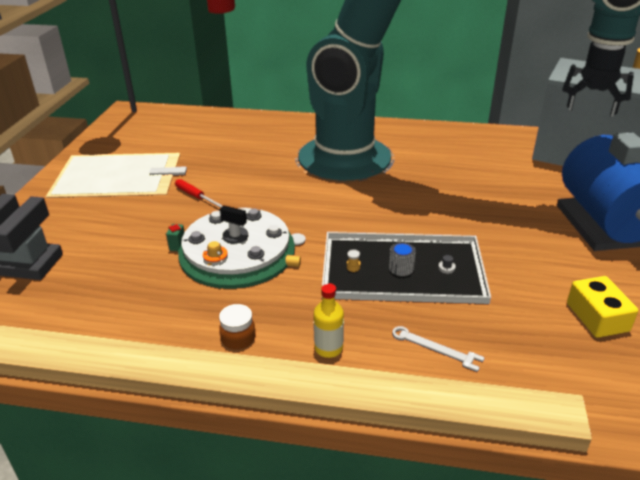

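The top view shows the turret centred at about (row 267, col 394), with the port at (231, 404) and the red pointer at (268, 455). The collar's blue disc is at (259, 237) in the tray. Next I fit these.

Run:
```python
from h import *
P=np.load("top0.npy");I=cv2.imread("pics/top0.png").astype(int);h=cv2.cvtColor(I.astype(np.uint8),cv2.COLOR_BGR2HSV)
near=np.hypot(P[...,0]-.497,P[...,1]+.165)<.17
# pixel->world at known height
s=r.snapshot("top");K=np.array(s["mtx"]);R=np.array(s["orientation"]);e=np.array(s["eye"]);print("eye",e.round(3))
def at(row,col,z):
    d=R@np.array([(col-K[0,2])/K[0,0],(row-K[1,2])/K[1,1],1]);return (e+d*(z-e[2])/d[2])[:2]
# disc: bright
m=((h[...,2]>150)&(h[...,1]<60)&near&(abs(P[...,2]-.044)<.012)).astype(np.uint8)
c=max(cv2.findContours(m,cv2.RETR_EXTERNAL,cv2.CHAIN_APPROX_NONE)[0],key=cv2.contourArea)
hull=cv2.convexHull(c)[:,0];W=np.array([at(v,u,.044) for u,v in hull])
A=np.c_[2*W,np.ones(len(W))];q=np.linalg.lstsq(A,(W**2).sum(1),rcond=None)[0];C=q[:2];print("disc",C.round(4),np.sqrt(q[2]+C@C))
def mean(mask,z,n):
    v,u=np.nonzero(mask);p=at(v.mean(),u.mean(),z);a=np.degrees(np.arctan2(*(p-C)[::-1]));print(n,len(v),p.round(4),"r",np.hypot(*(p-C)).round(4),"ang",a.round(1));return v,u
red=((h[...,0]<8)|(h[...,0]>172))&(h[...,1]>150)&(h[...,2]>80)&near&(P[...,1]<-.27)&(P[...,0]>.45)
mean(red,.054,"pointer")
og=(h[...,0]>6)&(h[...,0]<18)&(h[...,1]>150)&near&(P[...,0]>.55)&(P[...,2]>.035)
mean(og,.058,"ring")
k=(P[...,2]>.105)&near
v,u=mean(k,.118,"knob");W=np.array([at(a,b,.118) for a,b in zip(v,u)]);w,V=np.linalg.eigh(np.cov(W.T));print("knob long axis",np.degrees(np.arctan2(V[1,1],V[0,1])),np.sqrt(w*12))
b=(h[...,0]>100)&(h[...,0]<125)&(h[...,1]>150)&(P[...,2]>.04)&(abs(P[...,1]-.2)<.06)&(abs(P[...,0]-.51)<.06)
mean(b,.055,"collar")
o=r.get_obs();print("tool yaw y axis",np.degrees(np.arctan2(o["tcp_rot"][1,1],o["tcp_rot"][0,1])))
```

```text
eye [0.477 0.009 1.253]
disc [ 0.499  -0.1809] 0.12062144710204928
pointer 70 [ 0.4997 -0.3256] r 0.1447 ang -89.7
ring 199 [ 0.5854 -0.2   ] r 0.0885 ang -12.5
knob 235 [ 0.4985 -0.1804] r 0.0007 ang 129.5
knob long axis 76.69322381318042 [0.0204425  0.06015726]
collar 207 [0.5059 0.2003] r 0.3813 ang 89.0
tool yaw y axis 76.26207683260951
```

Request:
{"api": "servo_tool", "payload": {
  "deltas": [
    {"delta_pos":[-380,-275,40],"rotation":[0,0,0.78]},
    {"delta_pos":[-380,-275,40],"rotation":[0,0,0.78]},
    {"delta_pos":[-380,-275,40],"rotation":[0,0,0.78]},
    {"delta_pos":[-380,-275,40],"rotation":[0,0,0.78]},
    {"delta_pos":[-380,-275,40],"rotation":[0,0,0.78]},
    {"delta_pos":[-380,-275,40],"rotation":[0,0,0.78]},
    {"delta_pos":[-380,-275,40],"rotation":[0,0,0.78]},
    {"delta_pos":[-380,-275,40],"rotation":[0,0,0.78]},
    {"delta_pos":[-380,-275,40],"rotation":[0,0,0.78]},
    {"delta_pos":[-527,-682,50],"rotation":[0,0,1.564]},
    {"delta_pos":[-527,-682,50],"rotation":[0,0,1.564]},
    {"delta_pos":[-527,-682,50],"rotation":[0,0,1.564]},
    {"delta_pos":[-527,-682,50],"rotation":[0,0,1.564]},
    {"delta_pos":[-527,-682,50],"rotation":[0,0,1.564]},
    {"delta_pos":[-527,-682,50],"rotation":[0,0,1.564]},
    {"delta_pos":[-527,-682,50],"rotation":[0,0,1.564]},
    {"delta_pos":[-527,-682,50],"rotation":[0,0,1.564]},
    {"delta_pos":[-527,-682,50],"rotation":[0,0,1.564]},
    {"delta_pos":[-527,-682,50],"rotation":[0,0,1.564]},
    {"delta_pos":[-527,-682,50],"rotation":[0,0,1.564]}
  ],
  "gripper": 1,
  "grip_force": 40
}}

```text
time: 3.25
eef_pos: [0.4981, -0.1818, 0.2032]
tcp_rot: [[0.233, 0.972, -0.0], [0.972, -0.233, -0.0], [-0.0, -0.0, -1.0]]
wrist_force: [0.7, -0.0, -1.0]
opening: 0.0856
finger_force: 0.0
```

Run:
```python
from h import *
o=r.get_obs();print(o["time"],o["eef_pos"].round(4),o["joint_pos"].round(1),np.degrees(np.arctan2(o["tcp_rot"][1,1],o["tcp_rot"][0,1])))
s=r.snapshot("wrist");P=cloud(s,o);cv2.imwrite("pics/w1.png",s["pixels"])
k=(abs(P[...,2]-.118)<.012)&(np.hypot(P[...,0]-.499,P[...,1]+.181)<.045)
Q=P[k];print(len(Q),Q.mean(0).round(4),((Q.max(0)+Q.min(0))/2).round(4))
if len(Q)>10:
    (c,sz,a)=cv2.minAreaRect(Q[:,:2].astype(np.float32)*1000);print(c,sz,a)
```

```text
3.25 [ 0.4981 -0.1818  0.2032] [-14.5  20.8  38.2 109.8 -15.6  54.5  17.6] -13.49529441033104
3841 [ 0.4988 -0.1793  0.1188] [ 0.4982 -0.1823  0.1137]
(498.2460632324219, -181.92974853515625) (59.556373596191406, 20.014184951782227) 76.3967056274414
```

View pics/w1.png

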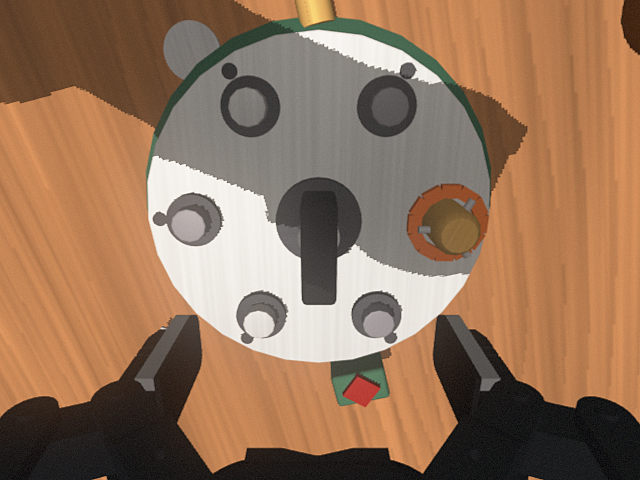

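The wrist view confirms it: the knob is centred at (247, 318), in line with the jaws, and the port is at (222, 450). I'll descend and grip.

Request:
{"api": "servo_tool", "payload": {
  "deltas": [
    {"delta_pos":[0,0,45],"rotation":[0,0,0]},
    {"delta_pos":[0,0,90],"rotation":[0,0,0]},
    {"delta_pos":[0,0,96],"rotation":[0,0,0]},
    {"delta_pos":[0,0,96],"rotation":[0,0,0]},
    {"delta_pos":[0,0,96],"rotation":[0,0,0]}
  ],
  "gripper": 1
}}

```text
time: 3.8
eef_pos: [0.4994, -0.1805, 0.1092]
tcp_rot: [[0.23, 0.973, 0.002], [0.973, -0.23, -0.0], [0.0, 0.002, -1.0]]
wrist_force: [-0.1, -0.4, 0.1]
opening: 0.0854
finger_force: 0.0
```

Request:
{"api": "servo_tool", "payload": {
  "deltas": [
    {"delta_pos":[0,0,0],"rotation":[0,0,0]},
    {"delta_pos":[0,0,0],"rotation":[0,0,0]},
    {"delta_pos":[0,0,0],"rotation":[0,0,0]},
    {"delta_pos":[0,0,0],"rotation":[0,0,0]},
    {"delta_pos":[0,0,0],"rotation":[0,0,0]},
    {"delta_pos":[0,0,0],"rotation":[0,0,0]},
    {"delta_pos":[0,0,0],"rotation":[0,0,0]},
    {"delta_pos":[0,0,0],"rotation":[0,0,0]}
  ],
  "gripper": -1,
  "grip_force": 60
}}

```text
time: 4.6
eef_pos: [0.4992, -0.1808, 0.108]
tcp_rot: [[0.231, 0.973, 0.002], [0.973, -0.231, -0.0], [0.0, 0.002, -1.0]]
wrist_force: [1.9, 0.0, 8.8]
opening: 0.0192
finger_force: 71.2
```

Request:
{"api": "servo_tool", "payload": {
  "deltas": [
    {"delta_pos":[0,0,0],"rotation":[0,0,0.08]},
    {"delta_pos":[0,0,0],"rotation":[0,0,0.16]},
    {"delta_pos":[0,0,0],"rotation":[0,0,0.24]},
    {"delta_pos":[0,0,0],"rotation":[0,0,0.32]},
    {"delta_pos":[0,0,0],"rotation":[0,0,0.4]},
    {"delta_pos":[0,0,0],"rotation":[0,0,0.48]},
    {"delta_pos":[0,0,0],"rotation":[0,0,0.56]},
    {"delta_pos":[0,0,0],"rotation":[0,0,0.64]},
    {"delta_pos":[0,0,0],"rotation":[0,0,0.72]},
    {"delta_pos":[0,0,0],"rotation":[0,0,0.8]},
    {"delta_pos":[0,0,0],"rotation":[0,0,0.88]},
    {"delta_pos":[0,0,0],"rotation":[0,0,0.96]},
    {"delta_pos":[0,0,0],"rotation":[0,0,1.04]},
    {"delta_pos":[0,0,0],"rotation":[0,0,1.12]},
    {"delta_pos":[0,0,0],"rotation":[0,0,1.2]},
    {"delta_pos":[0,0,0],"rotation":[0,0,1.28]},
    {"delta_pos":[0,0,0],"rotation":[0,0,1.34]},
    {"delta_pos":[0,0,0],"rotation":[0,0,1.34]},
    {"delta_pos":[0,0,0],"rotation":[0,0,1.34]}
  ]
}}

```text
time: 6.5
eef_pos: [0.5004, -0.1823, 0.1081]
tcp_rot: [[1.0, -0.003, 0.004], [-0.003, -1.0, -0.004], [0.004, 0.004, -1.0]]
wrist_force: [15.8, -14.0, -10.2]
opening: 0.0193
finger_force: 69.8
```

Run:
```python
from h import *
o=r.get_obs();print(o["time"],o["eef_pos"].round(4),o["joint_pos"].round(1),np.degrees(np.arctan2(o["tcp_rot"][1,1],o["tcp_rot"][0,1])),o["moment"].round(2))
```

```text
6.5 [ 0.5004 -0.1823  0.1081] [-23.5  36.2  52.4 113.8 -38.3  48.8 -39.9] -90.15700728048027 [-2.29 -2.84  0.03]
```

Request:
{"api": "servo_tool", "payload": {
  "deltas": [
    {"delta_pos":[0,0,0],"rotation":[0,0,0]},
    {"delta_pos":[0,0,0],"rotation":[0,0,0]},
    {"delta_pos":[0,0,0],"rotation":[0,0,0]},
    {"delta_pos":[0,0,0],"rotation":[0,0,0]},
    {"delta_pos":[0,0,-40],"rotation":[0,0,0]},
    {"delta_pos":[0,0,-80],"rotation":[0,0,0]},
    {"delta_pos":[0,0,-110],"rotation":[0,0,0]},
    {"delta_pos":[0,0,-110],"rotation":[0,0,0]},
    {"delta_pos":[0,0,-110],"rotation":[0,0,0]}
  ],
  "gripper": 1
}}

```text
time: 7.4
eef_pos: [0.4985, -0.1802, 0.2175]
tcp_rot: [[1.0, -0.002, 0.001], [-0.002, -1.0, 0.0], [0.001, -0.0, -1.0]]
wrist_force: [-0.2, 0.5, 0.3]
opening: 0.0853
finger_force: 0.0
```

Run:
```python
from h import *
o=r.get_obs();print(o["time"],o["eef_pos"].round(4),o["joint_pos"].round(1),np.degrees(np.arctan2(o["tcp_rot"][1,1],o["tcp_rot"][0,1])))
s=r.snapshot("wrist");P=cloud(s,o);cv2.imwrite("pics/w2.png",s["pixels"])
k=(abs(P[...,2]-.118)<.01)&(np.hypot(P[...,0]-.499,P[...,1]+.181)<.045)
print("knob",cv2.minAreaRect(P[k][:,:2].astype(np.float32)*1000))
c=np.array([.499,-.269])
for zz,rad in ((.082,.02),):
    k=(abs(P[...,2]-zz)<.004)&(np.hypot(P[...,0]-c[0],P[...,1]-c[1])<.035)
    Q=P[k];print("port top",len(Q),Q.mean(0).round(4),cv2.minEnclosingCircle(Q[:,:2].astype(np.float32)*1000) if len(Q) else "")
d=(abs(P[...,2]-.058)<.004)&(np.hypot(P[...,0]-c[0],P[...,1]-c[1])<.045);Q=P[d];print("ring",len(Q),cv2.minEnclosingCircle(Q[:,:2].astype(np.float32)*1000))
```

```text
7.4 [ 0.4985 -0.1802  0.2175] [-31.2  27.8  61.9 109.5 -28.5  59.8 -47.2] -90.09087164577754
knob ((498.3716125488281, -182.95570373535156), (20.055368423461914, 59.48455810546875), 89.77191925048828)
port top 1464 [ 0.4992 -0.2695  0.0823] ((497.762451171875, -270.62261962890625), 15.35990047454834)
ring 2290 ((497.3783264160156, -278.7184143066406), 35.25337600708008)
```

View pics/w2.png

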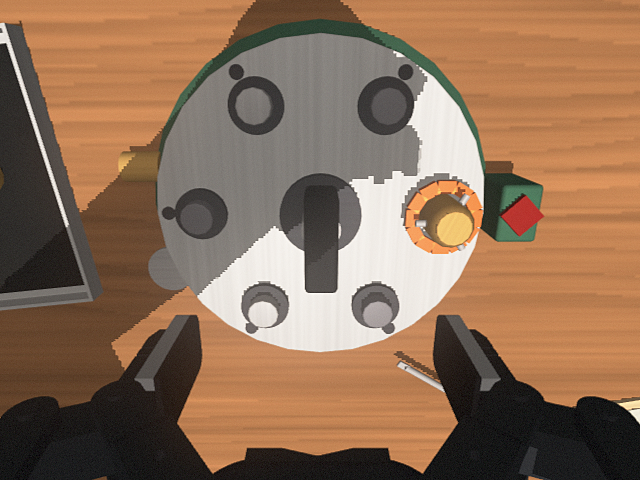

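The port now stands at the pointer, at about (225, 452), in line with the red diamond. Next is the collar.

Request:
{"api": "servo_tool", "payload": {
  "deltas": [
    {"delta_pos":[7,-190,0],"rotation":[0,0,-0.95]},
    {"delta_pos":[7,-190,0],"rotation":[0,0,-0.95]},
    {"delta_pos":[7,-190,0],"rotation":[0,0,-0.95]},
    {"delta_pos":[7,-190,0],"rotation":[0,0,-0.95]},
    {"delta_pos":[7,-380,50],"rotation":[0,0,-1.9]},
    {"delta_pos":[7,-380,50],"rotation":[0,0,-1.9]},
    {"delta_pos":[7,-380,50],"rotation":[0,0,-1.9]},
    {"delta_pos":[7,-380,50],"rotation":[0,0,-1.9]},
    {"delta_pos":[7,-380,50],"rotation":[0,0,-1.9]},
    {"delta_pos":[7,-380,50],"rotation":[0,0,-1.9]},
    {"delta_pos":[7,-380,50],"rotation":[0,0,-1.9]},
    {"delta_pos":[7,-380,50],"rotation":[0,0,-1.9]},
    {"delta_pos":[7,-380,50],"rotation":[0,0,-1.9]},
    {"delta_pos":[7,-380,50],"rotation":[0,0,-1.9]},
    {"delta_pos":[7,-380,50],"rotation":[0,0,-1.9]}
  ]
}}

```text
time: 8.95
eef_pos: [0.5059, 0.1991, 0.1666]
tcp_rot: [[-0.318, 0.948, -0.001], [0.948, 0.318, -0.001], [-0.0, -0.001, -1.0]]
wrist_force: [0.2, -0.2, -0.6]
opening: 0.0855
finger_force: 0.0
```

Run:
```python
from h import *
o=r.get_obs();R=o["tcp_rot"];print(o["time"],o["eef_pos"].round(4),o["joint_pos"].round(1),np.degrees(np.arctan2(R[1,1],R[0,1])))
s=r.snapshot("wrist");P=cloud(s,o);cv2.imwrite("pics/w3.png",s["pixels"])
k=(abs(P[...,2]-.055)<.005)&(np.hypot(P[...,0]-.506,P[...,1]-.2)<.045)
c,rad=cv2.minEnclosingCircle(P[k][:,:2].astype(np.float32)*1000);print(k.sum(),c,rad,P[k].mean(0),np.median(P[k][:,2]))
g=np.array([*P[k].mean(0)[:2],.048]);print("tool delta mm",((g-o["eef_pos"])@R*1000).round(1))
```

```text
8.95 [0.5059 0.1991 0.1666] [-50.   24.2  31.5 109.5 -16.1  50.7   8.1] 18.525478765809744
6099 (504.57342529296875, 198.9313201904297) 27.469343185424805 [0.50409124 0.20053245 0.05671289] 0.05679367522635445
tool delta mm [  1.9  -1.1 118.6]
```

View pics/w3.png

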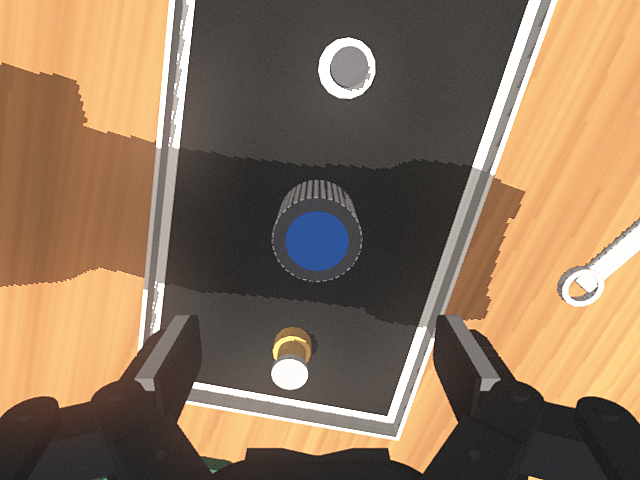

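The collar is centred at (240, 317), directly under the jaws, and its neighbours are clear. I'll descend and grip.

Request:
{"api": "servo_tool", "payload": {
  "deltas": [
    {"delta_pos":[1,-1,45],"rotation":[0,0,0]},
    {"delta_pos":[1,-1,90],"rotation":[0,0,0]},
    {"delta_pos":[1,-1,110],"rotation":[0,0,0]},
    {"delta_pos":[1,-1,119],"rotation":[0,0,0]},
    {"delta_pos":[1,-1,119],"rotation":[0,0,0]},
    {"delta_pos":[1,-1,119],"rotation":[0,0,0]}
  ]
}}

```text
time: 9.6
eef_pos: [0.5055, 0.2002, 0.0493]
tcp_rot: [[-0.32, 0.947, 0.001], [0.947, 0.32, 0.0], [-0.0, 0.001, -1.0]]
wrist_force: [0.5, -0.9, 0.5]
opening: 0.0856
finger_force: 0.0
```

Request:
{"api": "servo_tool", "payload": {
  "deltas": [
    {"delta_pos":[0,0,0],"rotation":[0,0,0]},
    {"delta_pos":[0,0,0],"rotation":[0,0,0]},
    {"delta_pos":[0,0,0],"rotation":[0,0,0]},
    {"delta_pos":[0,0,0],"rotation":[0,0,0]},
    {"delta_pos":[0,0,0],"rotation":[0,0,0]},
    {"delta_pos":[0,0,0],"rotation":[0,0,0]},
    {"delta_pos":[0,0,0],"rotation":[0,0,0]}
  ],
  "gripper": -1,
  "grip_force": 80
}}

```text
time: 10.3
eef_pos: [0.5053, 0.2004, 0.0495]
tcp_rot: [[-0.321, 0.947, 0.001], [0.947, 0.321, 0.001], [0.001, 0.001, -1.0]]
wrist_force: [-5.1, -0.9, 17.6]
opening: 0.0522
finger_force: 80.5
```

Request:
{"api": "servo_tool", "payload": {
  "deltas": [
    {"delta_pos":[0,0,-20],"rotation":[0,0,0]},
    {"delta_pos":[0,0,-60],"rotation":[0,0,0]},
    {"delta_pos":[0,0,-100],"rotation":[0,0,0]},
    {"delta_pos":[0,0,-140],"rotation":[0,0,0]},
    {"delta_pos":[0,0,-140],"rotation":[0,0,0]},
    {"delta_pos":[0,0,-140],"rotation":[0,0,0]}
  ]
}}

```text
time: 10.9
eef_pos: [0.5049, 0.2004, 0.1888]
tcp_rot: [[-0.322, 0.947, 0.001], [0.947, 0.322, 0.001], [0.001, 0.001, -1.0]]
wrist_force: [-0.7, -0.2, -4.2]
opening: 0.0522
finger_force: 85.3
```

Run:
```python
from h import *
o=r.get_obs();R=o["tcp_rot"];print(o["time"],o["eef_pos"].round(4),o["joint_pos"].round(1),o["wrist_force"],o["opening"])
print("yaw",np.degrees(np.arctan2(R[1,1],R[0,1])))
s=r.snapshot("wrist");P=cloud(s,o)
h=cv2.cvtColor(s["pixels"],cv2.COLOR_BGR2HSV);b=(h[...,0]>100)&(h[...,0]<125)&(h[...,1]>150);v,u=np.nonzero(b);print("blue",len(v), (np.median(P[b],0)) if len(v) else "")
Q=(P-o["eef_pos"])@R
if len(v):print("in tool mm",(np.median(Q[b],0)*1000).round(1))
t=r.snapshot("top");PT=cloud(t);h=cv2.cvtColor(t["pixels"],cv2.COLOR_BGR2HSV)
g=(h[...,0]>6)&(h[...,0]<30)&(h[...,1]>120)&(np.hypot(PT[...,0]-.499,PT[...,1]+.269)<.04)&(PT[...,2]>.074);print("porttop",g.sum(),np.median(PT[g],0))
for n in("station",):
  print("to port tool mm",((np.array([.499,-.2695,.16])-o["eef_pos"])@R*1000).round(1))
```

```text
10.9 [0.5049 0.2004 0.1888] [-51.4  22.4  32.8 108.7 -15.   53.1   7.3] [-0.73830561 -0.15499485 -4.19207396] 0.0522207370397271
yaw 18.758553241936777
blue 7635 [0.50383541 0.2017742  0.19654084]
in tool mm [ 1.7 -0.1 -7.7]
porttop 123 [ 0.49945505 -0.2675798   0.07989832]
to port tool mm [-443.1 -156.7   28.2]
```

Request:
{"api": "servo_tool", "payload": {
  "deltas": [
    {"delta_pos":[-443,-157,-5],"rotation":[0,0,-0.54]},
    {"delta_pos":[-443,-157,-5],"rotation":[0,0,-0.54]},
    {"delta_pos":[-443,-157,-5],"rotation":[0,0,-0.54]},
    {"delta_pos":[-443,-157,-5],"rotation":[0,0,-0.54]},
    {"delta_pos":[-443,-157,-5],"rotation":[0,0,-0.54]},
    {"delta_pos":[-443,-157,-5],"rotation":[0,0,-0.54]},
    {"delta_pos":[-443,-157,-5],"rotation":[0,0,-0.54]},
    {"delta_pos":[-443,-157,-5],"rotation":[0,0,-0.54]},
    {"delta_pos":[-443,-157,-5],"rotation":[0,0,-0.54]},
    {"delta_pos":[-443,-157,-5],"rotation":[0,0,-0.54]},
    {"delta_pos":[-443,-157,-5],"rotation":[0,0,-0.54]},
    {"delta_pos":[-443,-157,-5],"rotation":[0,0,-0.54]},
    {"delta_pos":[-443,-157,30],"rotation":[0,0,-0.54]},
    {"delta_pos":[-443,-157,48],"rotation":[0,0,-0.54]},
    {"delta_pos":[-443,-157,48],"rotation":[0,0,-0.54]},
    {"delta_pos":[-443,-157,48],"rotation":[0,0,-0.54]}
  ]
}}

```text
time: 12.6
eef_pos: [0.4987, -0.2691, 0.1404]
tcp_rot: [[-0.763, 0.646, -0.001], [0.646, 0.763, 0.0], [0.001, -0.0, -1.0]]
wrist_force: [-0.0, -0.1, -2.1]
opening: 0.0518
finger_force: 85.1
```

```bash
cat > st.py <<'E'
from h import *
o=r.get_obs();R=o["tcp_rot"];print(o["time"],(o["eef_pos"]*1000).round(1),o["joint_pos"].round(1),o["wrist_force"].round(1),o["moment"].round(2),o["opening"].round(4))
print("yaw",np.degrees(np.arctan2(R[1,1],R[0,1])))
E
python3 - <<'E'
from st import *
s=r.snapshot("scene");cv2.imwrite("pics/s4.png",cv2.resize(s["pixels"][180:310,150:300],None,fx=4,fy=4))
w=r.snapshot("wrist");cv2.imwrite("pics/w4.png",w["pixels"])
E
```

```text
Traceback (most recent call last):
  File "st.py", line 2, in <module>
    o=r.get_obs();R=o["tcp_rot"];print(o["time"],(o["eef_pos"]*1000).round(1),o["joint_pos"].round(1),o["wrist_force"].round(1),o["moment"].round(2),o["opening"].round(4))
                                                                                                                                                     ^^^^^^^^^^^^^^^^^^
AttributeError: 'float' object has no attribute 'round'
```

Request:
{"api": "servo_tool", "payload": {
  "deltas": [
    {"delta_pos":[0,0,5],"rotation":[0,0,0]},
    {"delta_pos":[0,0,10],"rotation":[0,0,0]},
    {"delta_pos":[0,0,14],"rotation":[0,0,0]},
    {"delta_pos":[0,0,17],"rotation":[0,0,0]},
    {"delta_pos":[0,0,20],"rotation":[0,0,0]},
    {"delta_pos":[0,0,20],"rotation":[0,0,0]}
  ]
}}

```text
time: 13.2
eef_pos: [0.4984, -0.2699, 0.12]
tcp_rot: [[-0.762, 0.647, -0.001], [0.647, 0.762, 0.0], [0.0, -0.0, -1.0]]
wrist_force: [-0.2, 0.2, -3.2]
opening: 0.0518
finger_force: 85.1
```

```bash
sed -i 's/,o\["opening"\].round(4)//' st.py; python3 st.py
```

```text
13.2 [ 498.4 -269.9  120. ] [  0.8  30.8  31.7 107.9 -21.4  47.3  93.3] [-0.2  0.2 -3.2] [0.04 0.04 0.02]
yaw 49.671602793912676
```

Request:
{"api": "servo_tool", "payload": {
  "deltas": [
    {"delta_pos":[0,0,1],"rotation":[0,0,0]},
    {"delta_pos":[0,0,2],"rotation":[0,0,0]},
    {"delta_pos":[0,0,3],"rotation":[0,0,0]},
    {"delta_pos":[0,0,4],"rotation":[0,0,0]},
    {"delta_pos":[0,0,4],"rotation":[0,0,0]}
  ]
}}

```text
time: 13.7
eef_pos: [0.499, -0.2701, 0.1168]
tcp_rot: [[-0.762, 0.647, 0.001], [0.647, 0.762, -0.0], [-0.001, 0.0, -1.0]]
wrist_force: [-1.0, 1.6, 6.1]
opening: 0.0518
finger_force: 86.3
```

Request:
{"api": "servo_tool", "payload": {
  "deltas": [
    {"delta_pos":[0,0,1],"rotation":[0,0,0.06]},
    {"delta_pos":[0,0,1],"rotation":[0,0,0.12]},
    {"delta_pos":[0,0,1],"rotation":[0,0,0.18]},
    {"delta_pos":[0,0,1],"rotation":[0,0,0.24]}
  ]
}}

```text
time: 14.1
eef_pos: [0.4987, -0.2701, 0.1156]
tcp_rot: [[-0.585, 0.811, 0.001], [0.811, 0.585, -0.0], [-0.001, 0.0, -1.0]]
wrist_force: [-0.2, 0.7, -3.3]
opening: 0.0525
finger_force: 85.1
```

Request:
{"api": "servo_tool", "payload": {
  "deltas": [
    {"delta_pos":[0,0,1],"rotation":[0,0,0]},
    {"delta_pos":[0,0,2],"rotation":[0,0,0]},
    {"delta_pos":[0,0,3],"rotation":[0,0,0]},
    {"delta_pos":[0,0,3],"rotation":[0,0,0]}
  ]
}}

```text
time: 14.5
eef_pos: [0.4984, -0.2698, 0.1121]
tcp_rot: [[-0.587, 0.809, -0.0], [0.809, 0.587, 0.0], [0.0, -0.0, -1.0]]
wrist_force: [-0.5, 1.2, -3.1]
opening: 0.0518
finger_force: 85.0
```

```bash
python3 st.py
```

```text
14.5 [ 498.4 -269.8  112.1] [ -1.3  32.3  34.6 108.2 -24.5  47.   82.2] [-0.5  1.2 -3.1] [ 0.43  0.15 -0.11]
yaw 35.97201103431503
```

Request:
{"api": "servo_tool", "payload": {
  "deltas": [
    {"delta_pos":[0,0,2],"rotation":[0,0,0]},
    {"delta_pos":[0,0,4],"rotation":[0,0,0]},
    {"delta_pos":[0,0,6],"rotation":[0,0,0]},
    {"delta_pos":[0,0,7],"rotation":[0,0,0]},
    {"delta_pos":[0,0,7],"rotation":[0,0,0]}
  ]
}}

```text
time: 15.0
eef_pos: [0.4985, -0.2698, 0.1051]
tcp_rot: [[-0.587, 0.81, -0.0], [0.81, 0.587, -0.0], [0.0, -0.0, -1.0]]
wrist_force: [-1.7, 2.1, -4.6]
opening: 0.0521
finger_force: 85.0
```

In the keyways. Next I push against the spring.

Request:
{"api": "servo_tool", "payload": {
  "deltas": [
    {"delta_pos":[0,0,1],"rotation":[0,0,0]},
    {"delta_pos":[0,0,2],"rotation":[0,0,0]},
    {"delta_pos":[0,0,3],"rotation":[0,0,0]},
    {"delta_pos":[0,0,4],"rotation":[0,0,0]},
    {"delta_pos":[0,0,5],"rotation":[0,0,0]},
    {"delta_pos":[0,0,5],"rotation":[0,0,0]},
    {"delta_pos":[0,0,5],"rotation":[0,0,0]}
  ]
}}

```text
time: 15.7
eef_pos: [0.4987, -0.2699, 0.1004]
tcp_rot: [[-0.587, 0.81, 0.0], [0.81, 0.587, -0.0], [-0.0, 0.0, -1.0]]
wrist_force: [-1.7, 3.0, 3.8]
opening: 0.0518
finger_force: 85.6
```

Request:
{"api": "servo_tool", "payload": {
  "deltas": [
    {"delta_pos":[0,0,0.7],"rotation":[0,0,0]},
    {"delta_pos":[0,0,1.4],"rotation":[0,0,0]},
    {"delta_pos":[0,0,2],"rotation":[0,0,0]},
    {"delta_pos":[0,0,2.5],"rotation":[0,0,0]},
    {"delta_pos":[0,0,2.5],"rotation":[0,0,0]},
    {"delta_pos":[0,0,2.5],"rotation":[0,0,0]}
  ]
}}

```text
time: 16.3
eef_pos: [0.499, -0.27, 0.0985]
tcp_rot: [[-0.587, 0.81, 0.001], [0.81, 0.587, -0.0], [-0.001, 0.001, -1.0]]
wrist_force: [-4.8, 5.2, 14.7]
opening: 0.0518
finger_force: 87.1
```

Request:
{"api": "servo_tool", "payload": {
  "deltas": [
    {"delta_pos":[0,0,0.8],"rotation":[0,0,0]},
    {"delta_pos":[0,0,0.8],"rotation":[0,0,0]},
    {"delta_pos":[0,0,0.8],"rotation":[0,0,0]},
    {"delta_pos":[0,0,0.8],"rotation":[0,0,0]},
    {"delta_pos":[0,0,0.8],"rotation":[0,0,0]}
  ]
}}

```text
time: 16.8
eef_pos: [0.4993, -0.2701, 0.0984]
tcp_rot: [[-0.587, 0.81, 0.002], [0.81, 0.587, 0.0], [-0.001, 0.002, -1.0]]
wrist_force: [-7.7, 9.0, 28.7]
opening: 0.0518
finger_force: 89.0
```

Run:
```python
import st
from h import *
s=r.snapshot("scene");cv2.imwrite("pics/s5.png",cv2.resize(s["pixels"][180:310,150:310],None,fx=4,fy=4))
```

```text
16.8 [ 499.3 -270.1   98.4] [ -0.6  33.4  33.8 108.5 -25.5  45.6  82.9] [-7.7  9.  28.7] [1.75 1.66 0.06]
yaw 35.935451500856466
```

View pics/s5.png

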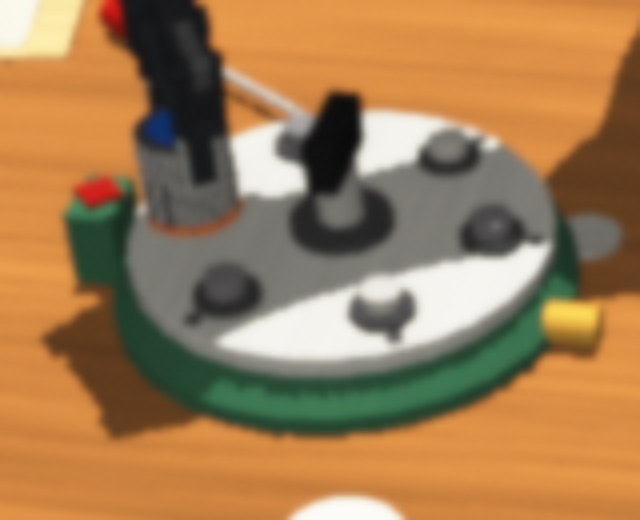

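The crop shows the collar seated at about (180, 190) with only a sliver of the orange ring below it, next to the red pointer. It no longer moves down as the force rises, so it is on the hard stop.

```bash
python3 -c "
from rig import r
print(r.finish_job())"
```

```text
the job is handed in; nothing more can be done
None
```

The job is handed in: the brass port is clicked in at the red pointer, and the collar is pushed fully home on it and still held there with about 30 N at the wrist. The interface returned no verdict.

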